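Unlock a shielded vial store and hold its heavy flap open with the lever

TASK

With a fingertip, push the lock slide of the shielded vial store fully in, then press the long end of the lever down as far as it goes so that its short end raises the heavy flap, and finish while holding it there: the program ends with the fingers still pressing the lever and the flap up. Only push and press: do not lift the lever or its pin out of the saddle, do not touch the flap itself, and leave the cup, the bottle and the timer where they stand.

Things in the scene. Friction and masses are not known exactly. Their poses are not given: they have to be found in the camera images.
- station: the vial store: fixed base plate 410 x 150 x 12 mm with bumper, saddle and, at +x, a grey well with a flap. Origin on the worktop under the lever's pivot. x runs from the lever's long end (-x, towards the robot) to the flap (+x); y to the left of that; z up. A cross rail (24 mm high, y -75 to +165 mm) at x = -80 mm carries the lock slide.
- saddle (a point): fixed point, middle of the two slotted steel cheeks, 85 mm above the worktop over the station's origin; the cheeks are 44 mm long (x), their outer faces 64 mm apart (y), 101 mm high, their slots open upward.
- lever: loose steel lever, 0.4 kg; its 12 mm cross pin lies in the saddle's slots. Origin mid pin. Bar 20 x 12 mm. At -x a flat 52 x 44 mm paddle, centre 160 mm from the pin; at +x, 65 mm from the pin, a roller under the flap's tongue. At rest (axes as the station's) its long end is tilted up 0.25 rad; pressed fully, down 0.24 rad, paddle on the bumper. Let go, it returns under the flap's weight.
- paddle (a point): centre of the paddle's upper face at the lever's long end: at rest about 153 mm to -x of the pivot and 130 mm above the worktop. Press it straight down: it goes down about 75 mm, to about 54 mm above the worktop, where it meets the bumper. It takes about 3 to 8 N to keep it there.
- lock_slide (a joint): travel of the lock slide in m: near 0 (0 to 0.008) locked, its 24 x 24 mm stop post (top 93 mm above the worktop) standing under the lever's bar 80 mm from the pivot; 0.045 fully in, the post then clear of the bar. It moves towards the station's -y and stays where it is left (friction about 2 N).
- push_plate (a point): centre of the outer face of the slide's upright push plate (44 mm wide along x, 12 mm thick, from 26 to 86 mm above the worktop); this point is 60 mm above the worktop, at x = -80 mm and y = +136 mm of the station while the slide reads 0. The outer face looks to the station's +y; push it towards -y.
- flap: heavy grey shielding flap 90 x 134 x 22 mm, 2.4 to 3.6 kg, lying on the well; hinged at the far (+x) side, its origin on the hinge axis, 172 mm to +x of the pivot and 90 mm high. A steel tongue reaches from it towards the lever over the roller. Not to be touched.
- flap_lip (a point): middle of the upper front edge of the flap's tongue, 96 mm above the worktop when shut; about 128 mm with the lever pressed fully.
- specimen_cup: lidded specimen cup, 72 mm wide, 76 mm high, loose on the worktop; origin at the centre of its underside. To be left alone.
- reagent1: reagent bottle, 68 mm wide, 138 mm high, loose on the worktop; origin at the centre of its underside. To be left alone.
- timer: small bench timer, 68 x 68 x 20 mm, loose on the worktop; origin at the centre of its underside. To be left alone.

How it is judged:
On the way, in this order (a step that is already met when the one before it is completed fails the run):
1. the lock slide is pushed in (value of joint lock_slide above 0.038 m), for 0.2 s.
2. the lever, pressed by the fingers, has raised the flap (z of flap_lip in the frame of station above 0.12 m and contact force between the fingers and lever above 1 N), for 0.3 s.
At the end, for the whole second after the job is handed in: The fingers still press the lever (more than 1 N) and the flap is up and at rest, the front edge of its tongue more than 120 mm above the worktop (about 128 at full travel); the lock slide is in by more than 38 of its 45 mm; the lever's pin lies in the saddle (within 10 mm) (all of step 2 and angular speed of flap below 0.1 rad/s and value of joint lock_slide above 0.038 m and distance between lever and saddle below 0.01 m); the arm keeps its last pose, push and grip.
It fails at once if the lever's pin is lifted or dragged out of the saddle (distance between lever and saddle above 0.012 m).
It fails at once if the lever's long end is lifted (z of paddle in the frame of station above 0.15 m).
It fails at once if the robot touches the flap (contact force between any of the arm, the fingers and flap above 1 N).
It fails at once if the cup, the bottle or the timer is moved or lifted (over 20 mm) (distance of any of specimen_cup, reagent1, timer from where it was at the start of the episode above 0.02 m).
It also fails if it takes over 35 s, if anything falls off the work surface, if the arm or the gripper's body presses on something with over 40 N, if the wrist force passes 120 N, or if a joint passes its speed limit or range.

ROBOT

A 6-joint arm with a two-finger parallel gripper is mounted at the origin on a cart in front of the work surface, level with it; the furniture and walls round the work are solid. World frame = base frame: x ahead of the robot, y to its left, z up, the work surface at z = 0. Lengths are in m, angles in rad, forces in N, time in s.
With the tool pointing down it reaches from about 0.35 to 0.975 m from the base axis. Payload 4.9 kg.
Tool frame: the origin (TCP) lies at the very end of the fingers, on their centre line; the grasp point (between the pads) lies ctrl.grip_point_offset behind it (ctrl.grip_point_offset is the distance from the TCP to the grasp point, in m); z points along the fingers, y is the direction in which the jaws open and shut (so a half turn about z gives the same grasp; the last joint's range is limited). The gripper opens to 85 mm and grips with 20 to 120 N. Pads are 22 mm wide; open, the fingers measure 114 mm over their backs; the gripper's body (76 mm by 85 mm) begins 54 mm behind the grasp point. The pads swing forward as they close: fully open they stand 13 mm farther back than shut.
Start: joints at [-1.466, 0.053, 1.613, -0, 1.476, -0.119], TCP at [0.139, -0.609, 0.231] pointing down, gripper open.
Joint ranges: [-3.01, 3.01], [-1.01, 2.22], [0.06, 2.58], [-1.02, 4.17], [0.09, 2.62], [-3.14, 3.14]. Speed limits (rad/s): [2.57, 2.57, 3.14, 3.14, 3.14, 3.14].

INTERFACE

Orientations are given as a rotation vector (axis times angle).
In Python, from station import ctrl gives the robot as it stands. The module is installed in compiled form; this text tells all that it offers.
- The arm moves only by the shell command python3 -m creep 'ROWS' [FORCE]. ROWS is JSON, a list of rows, each a list of 5 numbers: the closure in counts, from 0 (fully open) to 255 (shut), then the shift along the tool's x, y, z in mm, then the turn about the tool's z in rad. A call has 1 to 12 rows; each row is the pose to reach, as a shift and turn from the pose commanded when the call began, along the tool's axes at that moment; what a row does not reach only later rows make up. A row lasts 1/12 s, in which the tool goes at most 41.7 mm and 7.16 degrees, less where a joint would pass 70% of its speed; a pose out of reach is approached as far as the arm can. A call with a gripper value outside its range is refused whole. The fingers move at their own pace and stop on an object; FORCE is the grip in N (left out, the last holds). Time passes only in rows, so rows that repeat a pose let the fingers close. It gives the time, the measured TCP pose, the force and the opening at its end, in the units of the state.
- ctrl.get_obs(): the state, without advancing time (a new reading comes with each control period).
- ctrl.get_image(name): name is "side" or "top" or "wrist"; returns the picture (400x640x3 uint8, red, green, blue); there is no depth.
- ctrl.calibration(name): a dict with "fx", "fy", "cx", "cy" (pixels), "R" (3x3) and "t" (3): a world point X has camera coordinates R X + t. Camera axes: x right, y down, z forward; pixel columns grow to the right and rows downward; lengths in m; the calibration is good to about 2 mm. The wrist camera is an equidistant fisheye: a pixel r from the principal point sees the ray r / f radians off the axis. A picture is of the moment at which its call begins: read the wrist's pose just before it. calibration takes no time and is no camera call; for the wrist camera it gives the pose at the moment of the call.
- ctrl.finish_job(): hands the job in, once; it reports no verdict.
Trained networks look in the newest picture that a camera, given by its name, has taken for a name from the list of things; names that differ only in an ending like _2 or _b are one class to them, and where a whole thing is asked for, a point or a joint stands for the part that bears it (a point fixed in the world has none). Each returns a list of dicts, best first, with "conf" (0 to 1); they miss things now and then, are a little off and sometimes report something else, mostly with a low value. They report only what shows in the picture. A call takes as long as a camera call.
- ctrl.boxes_of(camera, label): "rect" ([left, top, width, height] in pixels, round what is visible of it).
- ctrl.outline_of(camera, label): "mask" (400x640 bool, what is visible of it) and "rect" ([left, top, width, height] in pixels, round what is visible of it).
The state is a dict: "t": time; "q": joint angles; "dq": joint speeds; "effort": joint torques, N m; "tool_pos": TCP position; "tool_rot": TCP orientation; "contact_force": force on the tool from outside, world axes, zero at the start; "wrist_torque": the same for the moment, N m; "opening": finger opening in m.
Only numpy, scipy, OpenCV 4.12 (cv2) and the standard library are available. Lean on these libraries where they do the work, as an engineer would, in place of code of your own. Each camera call takes 0.05 s, during which the arm holds its last target. There are 200 camera calls.

## Working session

There is one attempt and no reset: what is moved stays moved. The work goes in short steps, Python scripts to look and compute and a shell command to move; the robot and the scene stay as the last step left them, time stands still between calls to the robot, and variables do not carry over. Pictures are saved under pics/ and viewed, about 8 in all and at most 12, crops included, and the job is handed in when it is done.

```bash
mkdir -p pics; cat > h.py <<'E'
import numpy as np,cv2
from station import ctrl
from scipy.spatial.transform import Rotation as R
def snap(n,f):
    im=ctrl.get_image(n); cv2.imwrite('pics/'+f,im[:,:,::-1]); return im
def ray(n,u,v):
    c=ctrl.calibration(n);Rm=np.array(c['R']);t=np.array(c['t'])
    d=np.array([(u-c['cx'])/c['fx'],(v-c['cy'])/c['fy'],1.])
    return -Rm.T@t,Rm.T@d
def at_z(n,u,v,z):
    o,d=ray(n,u,v); return o+d*(z-o[2])/d[2]
def proj(n,X):
    c=ctrl.calibration(n);p=np.array(c['R'])@X+np.array(c['t']);return c['fx']*p[0]/p[2]+c['cx'],c['fy']*p[1]/p[2]+c['cy']
E
python3 - <<'E'
from h import *
s=ctrl.get_obs();print(s['t'],s['tool_pos'],s['tool_rot'],R.from_rotvec(s['tool_rot']).as_matrix().round(3).tolist(),s['opening'])
for n in('top','side'):
    snap(n,n+'0.png')
    o,d=ray(n,320,200);print(n,o.round(3),d.round(3))
    for l in('station','lever','paddle','push_plate','lock_slide','flap','specimen_cup','reagent1','timer'):
        b=ctrl.boxes_of(n,l)
        print(l,[(np.round(x['rect']).tolist(),round(x['conf'],2)) for x in b[:2]])
E
```

```text
0.0 [ 0.13861992 -0.60876649  0.23003968] [-3.11982966e+00 -3.50524495e-01  1.54822543e-05] [[0.975, 0.222, -0.0], [0.222, -0.975, 0.002], [0.0, -0.002, -1.0]] 0.08509735809613128
top [0.49  0.03  1.306] [ 0.123  0.004 -0.992]
station [([298.0, 180.0, 115.0, 120.0], 0.72)]
lever [([341.0, 202.0, 52.0, 80.0], 0.65)]
paddle [([342.0, 203.0, 50.0, 76.0], 0.8)]
push_plate [([323.0, 243.0, 41.0, 30.0], 0.68)]
lock_slide [([318.0, 241.0, 49.0, 34.0], 0.93)]
flap [([306.0, 179.0, 47.0, 27.0], 0.59)]
specimen_cup []
reagent1 [([376.0, 184.0, 34.0, 15.0], 0.53), ([320.0, 241.0, 46.0, 32.0], 0.19)]
timer [([270.0, 211.0, 27.0, 24.0], 0.82)]
side [ 0.437 -0.592  0.67 ] [ 0.197  0.713 -0.673]
station [([224.0, 172.0, 182.0, 169.0], 0.98)]
lever [([248.0, 220.0, 100.0, 51.0], 0.84)]
paddle [([248.0, 216.0, 99.0, 56.0], 0.84)]
push_plate [([247.0, 214.0, 62.0, 59.0], 0.58)]
lock_slide [([247.0, 214.0, 62.0, 61.0], 0.56)]
flap [([330.0, 170.0, 68.0, 52.0], 0.6)]
specimen_cup [([315.0, 291.0, 42.0, 55.0], 0.86), ([248.0, 212.0, 62.0, 64.0], 0.48)]
reagent1 [([372.0, 229.0, 36.0, 68.0], 0.82), ([248.0, 216.0, 100.0, 58.0], 0.17)]
timer [([284.0, 187.0, 34.0, 24.0], 0.9)]
```

```bash
python3 -c "
import cv2,numpy as np
cv2.imwrite('pics/both0.png',cv2.resize(np.vstack([cv2.imread('pics/top0.png'),cv2.imread('pics/side0.png')]),(480,600)))"
```

```text
(no output)
```

View pics/top0.png

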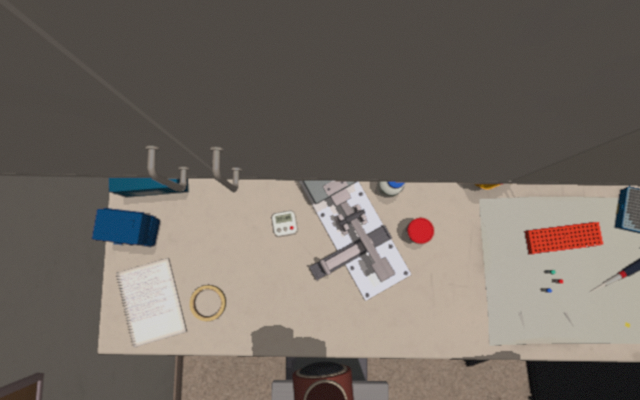

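View pics/side0.png

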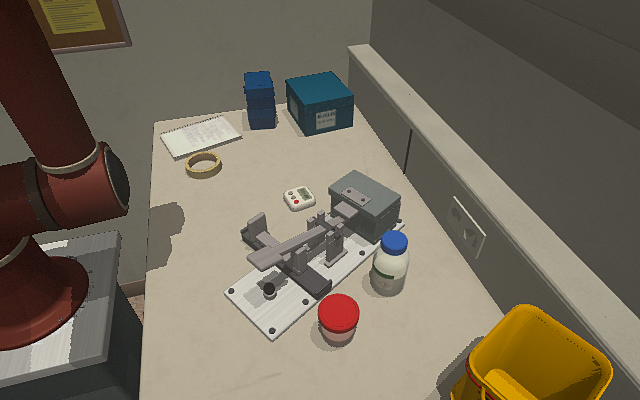

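The top view shows the station with the paddle at about (378,265), the push plate at about (318,270) and the saddle at about (350,218). The side view shows the bumper at (269,290), the cup at (338,318) and the bottle at (390,262). I'll zoom in for precise points.

```bash
python3 -c "
import cv2,numpy as np
a=cv2.imread('pics/top0.png')[172:302,295:425];b=cv2.imread('pics/side0.png')[165:345,215:415]
cv2.imwrite('pics/c.png',np.hstack([cv2.resize(a,(390,390),interpolation=2),cv2.resize(b,None,fx=2,fy=2,interpolation=2)[:390] if 0 else cv2.copyMakeBorder(cv2.resize(b,None,fx=2,fy=2,interpolation=2),0,30,0,0,0)]))"
```

```text
(no output)
```

View pics/c.png

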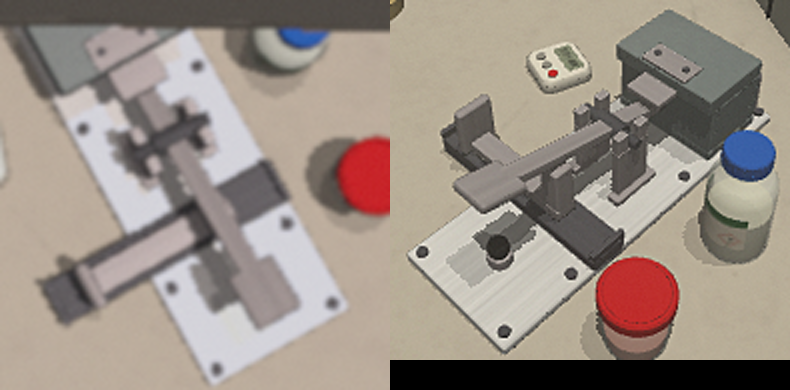

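The crop shows plate corners at about (366,300) and (410,274) in the top view, and at (224,293) and (272,341) in the side view. The slide's push plate, post, paddle and cheeks are all visible. Next I'll fit the station pose.

```bash
cat >> h.py <<'E'
P=np.array([0.,0,0])
def W(X,p):
    c,s=np.cos(p[2]),np.sin(p[2]);return np.array([p[0]+c*X[0]-s*X[1],p[1]+s*X[0]+c*X[1],X[2]])
E
python3 - <<'E'
from h import *
from scipy.optimize import least_squares
# name: station pt, (cam,px)
obs=[([None,.075,.012],'top',(365.7,300.3)),([None,-.075,.012],'top',(410.3,274.3)),
([None,.075,.012],'side',(224,293.5)),([None,-.075,.012],'side',(272.5,341.5)),
([-.153,0,.130],'top',(384,268.7)),([-.153,0,.130],'side',(264,258.5)),
([0,0,.095],'top',(352.3,217)),([0,0,.101],'side',(325.5,221)),
([-.08,'s',.086],'top',(325,266)),([-.08,'s',.086],'side',(255,215))]
def f(p):
    r=[]
    for X,n,uv in obs:
        X=[p[3] if X[0] is None else X[0], .130-p[4] if X[1]=='s' else X[1],X[2]]
        r+=list(np.array(proj(n,W(X,p)))-uv)
    return np.array(r)
s=least_squares(f,[.6,-.1,.5,-.2,.004],loss='soft_l1')
p=s.x;print(p.round(4));print(f(p).reshape(-1,2).round(1).tolist())
for k,X in dict(paddle=(-.153,0,.13),pressed=(-.153,0,.054),plate=(-.08,.136,.06),flap=(.172,0,.09),saddle=(0,0,.085),post=(-.08,0,.093)).items():print(k,W(X,p).round(4))
for n,l in(('cup',(338,313,.076)),('bottle',(394,238,.138))):print(n,at_z('side',*l).round(3))
E
```

```text
[ 5.966e-01 -5.420e-02  5.216e-01 -2.159e-01  3.000e-04]
[[0.3, 0.2], [2.4, -0.4], [-1.2, -2.6], [-0.3, -1.5], [-0.1, -0.5], [1.6, -3.4], [1.0, -0.1], [-0.0, 1.0], [0.2, 1.5], [-0.2, 1.1]]
paddle [ 0.464  -0.1304  0.13  ]
pressed [ 0.464  -0.1304  0.054 ]
plate [0.4595 0.0238 0.06  ]
flap [0.7457 0.0315 0.09  ]
saddle [ 0.5966 -0.0542  0.085 ]
post [ 0.5272 -0.0941  0.093 ]
cup [ 0.563 -0.245  0.076]
bottle [ 0.694 -0.163  0.138]
```

```bash
python3 -m creep '[[255,354,-288,0,-0.297],[255,354,-288,0,-0.297],[255,354,-288,0,-0.297],[255,354,-288,0,-0.297],[255,354,-288,0,-0.297],[255,354,-288,0,-0.297],[255,354,-288,0,-0.297],[255,354,-288,0,-0.297],[255,354,-288,0,-0.297],[255,354,-288,0,-0.297],[255,354,-288,0,-0.297],[255,354,-288,0,-0.297]]' 40
cat >> h.py <<'E'
P=np.array([.5966,-.0542,.5216])
def go(X):
    s=ctrl.get_obs();M=R.from_rotvec(s['tool_rot']).as_matrix()
    d=M.T@(W(X,P)-s['tool_pos'])*1000
    yaw=np.arctan2(M[1,0],M[0,0]);print('to',X,'tool mm',d.round(1),'turn',round(yaw-P[2],3),'t',s['t'])
def st():
    s=ctrl.get_obs();c,q=np.cos(P[2]),np.sin(P[2]);d=np.array(s['tool_pos'])-[P[0],P[1],0]
    print('station tcp',np.round([c*d[0]+q*d[1],-q*d[0]+c*d[1],d[2]],4),'F',np.round(s['contact_force'],1),s['t'],s['opening'])
E
python3 -c "
from h import *
st();go((-.08,.19,.23));go((-.08,.19,.05))"
```

```text
t: 2.0
tool_pos: [0.423, -0.245, 0.2316]
tool_rot: [-3.031, -0.82, -0.004]
contact_force: [0.5, -0.5, -0.9]
opening: -0.0001
station tcp [-0.2456 -0.079   0.2316] F [ 0.5 -0.5 -0.9] 2.0 -0.00013086792780528527
to (-0.08, 0.19, 0.23) tool mm [ 167.5 -267.8    2.2] turn 0.007 t 2.0
to (-0.08, 0.19, 0.05) tool mm [ 167.  -267.7  182.2] turn 0.007 t 2.0
```

```bash
python3 -m creep '[[255,167,-268,0,0.007],[255,167,-268,0,0.007],[255,167,-268,0,0.007],[255,167,-268,0,0.007],[255,167,-268,0,0.007],[255,167,-268,0,0.007],[255,167,-268,0,0.007],[255,167,-268,0,0.007],[255,167,-268,60,0.007],[255,167,-268,110,0.007],[255,167,-268,110,0.007],[255,167,-268,110,0.007]]'
python3 - <<'E'
from h import *
st();go((-.08,.17,.048));go((-.08,.09+.0145,.048))
s=snap('side','side1.png');t=snap('wrist','w1.png')
cv2.imwrite('pics/m1.png',np.hstack([s[120:360,180:440],cv2.resize(t,(384,240))])[:,:,::-1])
E
```

```text
t: 3.0
tool_pos: [0.4266, 0.0656, 0.1146]
tool_rot: [-3.035, -0.798, 0.019]
contact_force: [-1.7, -0.5, -0.4]
opening: -0.0004
station tcp [-0.0877  0.1886  0.1146] F [-1.7 -0.5 -0.4] 3.0 -0.0003783877872130531
to (-0.08, 0.17, 0.048) tool mm [ 8.6 18.9 66.4] turn -0.007 t 3.0
to (-0.08, 0.1045, 0.048) tool mm [ 9.1 84.4 66. ] turn -0.007 t 3.0
```

View pics/m1.png

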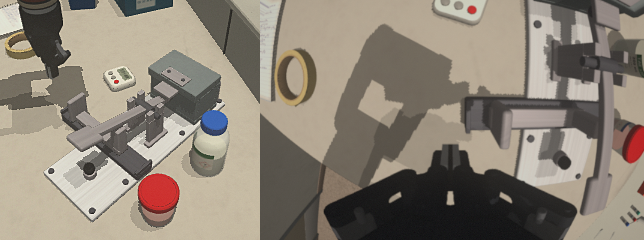

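```bash
python3 -m creep '[[255,8,0,36,0],[255,8,10,66,0],[255,8,19,66,0],[255,8,19,66,0]]'
python3 - <<'E'
from h import *
st();go((-.08,.15,.048));go((-.08,.0875+.0145,.048))
s=snap('side','side2.png');t=snap('wrist','w2.png')
cv2.imwrite('pics/m2.png',np.hstack([cv2.resize(s[170:290,200:330],(325,300),interpolation=2),cv2.resize(t[60:340,150:610],(475,300))])[:,:,::-1])
E
```

```text
t: 3.43
tool_pos: [0.4492, 0.0517, 0.0569]
tool_rot: [3.038, 0.796, 0.001]
contact_force: [0.0, 0.5, 1.0]
opening: -0.0003
station tcp [-0.075   0.1652  0.0569] F [0.  0.5 1. ] 3.4333 -0.0002817847536554424
to (-0.08, 0.15, 0.048) tool mm [-4.8 15.2  8.9] turn -0.009 t 3.4333
to (-0.08, 0.102, 0.048) tool mm [-4.4 63.2  9. ] turn -0.009 t 3.4333
```

View pics/m2.png

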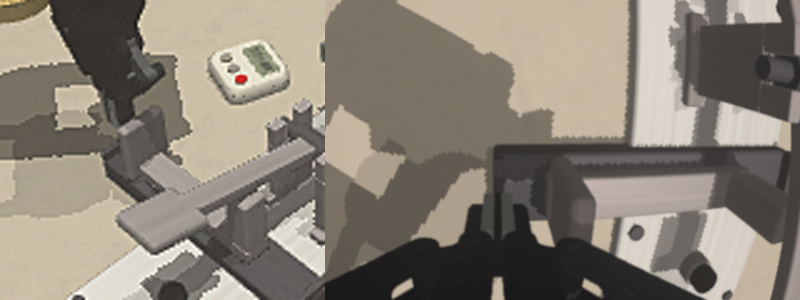

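The fingertips stand just outside the push plate and level with its middle, so I can push.

```bash
python3 -m creep '[[255,-4,12,6,0],[255,-4,22,6,0],[255,-4,30,6,0],[255,-4,38,6,0],[255,-4,46,6,0],[255,-4,52,6,0],[255,-4,57,6,0],[255,-4,61,6,0],[255,-4,63,6,0],[255,-4,63,6,0]]'
python3 - <<'E'
from h import *
st();go((-.08,.0875+.0145,.048))
s=snap('side','side3.png');t=snap('wrist','w3.png')
cv2.imwrite('pics/m3.png',np.hstack([cv2.resize(s[170:290,200:330],(325,300),interpolation=2),cv2.resize(t[60:340,150:610],(475,300))])[:,:,::-1])
E
```

```text
t: 4.37
tool_pos: [0.4737, -0.0006, 0.0497]
tool_rot: [-3.029, -0.794, 0.005]
contact_force: [-9.4, 16.7, 12.8]
opening: -0.0001
station tcp [-0.0799  0.1078  0.0497] F [-9.4 16.7 12.8] 4.3667 -0.0001308746666034589
to (-0.08, 0.102, 0.048) tool mm [-0.1  5.8  1.6] turn -0.009 t 4.3667
```

View pics/m3.png

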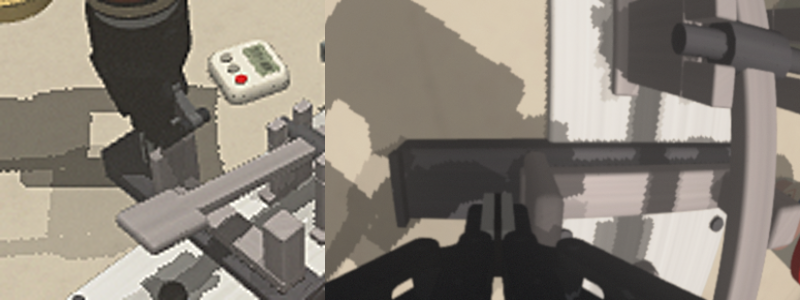

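```bash
python3 -m creep '[[255,0,3,0,0],[255,0,3,0,0],[255,0,3,0,0]]'; python3 -c "
from h import *
st()"
```

```text
t: 4.72
tool_pos: [0.4736, -0.0006, 0.0497]
tool_rot: [-3.024, -0.793, 0.009]
contact_force: [-15.4, 25.8, 18.8]
opening: -0.0
station tcp [-0.0799  0.1078  0.0497] F [-15.4  25.8  18.8] 4.7167 -1.0014454360717334e-05
```

The TCP did not move further and the force rose, so the slide is at its end stop. I'll back off, rise and go over to the paddle.

```bash
python3 -m creep '[[255,0,-25,0,0],[255,0,-40,0,0],[255,0,-40,-40,0],[255,0,-40,-80,0],[255,0,-40,-120,0],[255,0,-40,-155,0],[255,-30,0,-155,0],[255,-60,40,-155,0],[255,-75,80,-155,0],[255,-75,110,-155,0],[255,-75,110,-155,0],[255,-75,110,-155,0]]'
python3 - <<'E'
from h import *
st();go((-.155,0,.13));go((-.155,0,.054))
s=snap('side','side4.png');t=snap('wrist','w4.png');p=snap('top','t4.png')
cv2.imwrite('pics/m4.png',np.hstack([cv2.resize(s[150:290,190:350],(343,300),interpolation=2),cv2.resize(t[60:340,150:610],(450,300))])[:,:,::-1])
E
```

```text
t: 5.72
tool_pos: [0.4654, -0.1415, 0.2039]
tool_rot: [-3.04, -0.792, 0.002]
contact_force: [0.6, 0.1, -0.9]
opening: 0.0002
station tcp [-0.1572 -0.0103  0.2039] F [ 0.6  0.1 -0.9] 5.7167 0.00019862200823919256
to (-0.155, 0, 0.13) tool mm [  2.2 -10.3  73.9] turn -0.012 t 5.7167
to (-0.155, 0, 0.054) tool mm [  2.2 -10.3 149.9] turn -0.012 t 5.7167
```

View pics/m4.png

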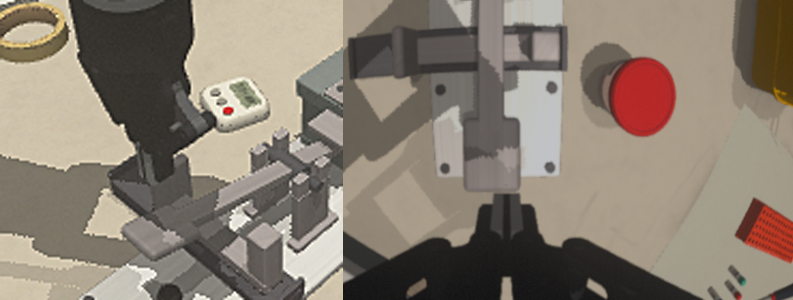

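```bash
python3 -m creep '[[255,2,-10,30,-0.012],[255,2,-10,55,-0.012],[255,2,-10,60,-0.012],[255,2,-10,60,-0.012]]'
python3 - <<'E'
from h import *
st();go((-.155,0,.054))
s=snap('side','side5.png');t=snap('wrist','w5.png')
cv2.imwrite('pics/m5.png',np.hstack([cv2.resize(s[170:290,220:350],(325,300),interpolation=2),cv2.resize(t[60:340,150:610],(450,300))])[:,:,::-1])
E
```

```text
t: 6.2
tool_pos: [0.4607, -0.1276, 0.142]
tool_rot: [-3.03, -0.819, 0.006]
contact_force: [-0.1, 0.1, 0.7]
opening: 0.0002
station tcp [-0.1544  0.0041  0.142 ] F [-0.1  0.1  0.7] 6.2 0.000173382490804562
to (-0.155, 0, 0.054) tool mm [-0.3  4.5 88. ] turn 0.006 t 6.2
```

View pics/m5.png

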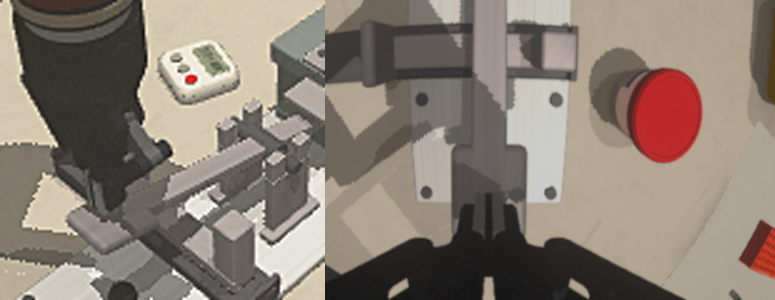

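```bash
python3 -m creep '[[255,0,4,10,0],[255,0,4,20,0],[255,0,4,30,0],[255,0,4,40,0],[255,0,4,50,0],[255,0,4,60,0],[255,0,4,68,0],[255,0,4,75,0],[255,0,4,81,0],[255,0,4,86,0],[255,0,4,90,0],[255,0,4,90,0]]'
python3 - <<'E'
from h import *
st()
s=snap('side','side6.png');t=snap('wrist','w6.png');st()
cv2.imwrite('pics/m6.png',np.hstack([cv2.resize(s[160:300,220:410],(407,300),interpolation=2),cv2.resize(t[60:340,150:610],(380,300))])[:,:,::-1])
print('lip shut/up',proj('side',W((.075,0,.096),P)),proj('side',W((.075,0,.128),P)))
E
```

```text
t: 7.3
tool_pos: [0.4662, -0.1332, 0.0571]
tool_rot: [3.034, 0.816, 0.004]
contact_force: [-4.9, 2.5, 17.2]
opening: -0.0001
station tcp [-0.1524 -0.0035  0.0571] F [-4.9  2.5 17.2] 7.3 -8.363595488704238e-05
station tcp [-0.1524 -0.0035  0.0571] F [-4.4  3.4 17. ] 7.4 0.00033311374994133983
lip shut/up (np.float64(349.855631728021), np.float64(205.47445709130588)) (np.float64(350.52399664382), np.float64(194.18322064096535))
```

View pics/m6.png

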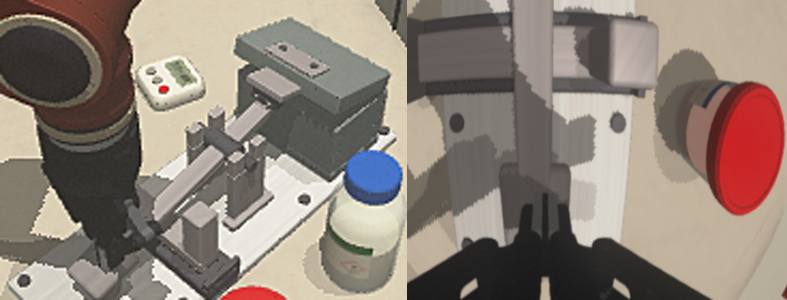

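The flap is visibly raised and the lever is down, with 17 N on the paddle. I'll hold for a moment and check that it is stable.

```bash
python3 -m creep '[[255,0,0,1,0],[255,0,0,1,0],[255,0,0,1,0],[255,0,0,1,0],[255,0,0,1,0],[255,0,0,1,0]]'
python3 - <<'E'
from h import *
st();ctrl.get_image('side')
for l in('specimen_cup','reagent1','timer','flap'):print(l,[(np.round(b['rect']).tolist(),round(b['conf'],2)) for b in ctrl.boxes_of('side',l)[:1]])
st()
E
```

```text
t: 7.9
tool_pos: [0.4663, -0.1333, 0.0569]
tool_rot: [3.033, 0.816, 0.004]
contact_force: [-6.6, 3.9, 20.9]
opening: -0.0003
station tcp [-0.1524 -0.0036  0.0569] F [-6.6  3.9 20.9] 7.9 -0.00030852490761492025
specimen_cup [([317.0, 293.0, 42.0, 54.0], 0.82)]
reagent1 [([371.0, 229.0, 38.0, 69.0], 0.77)]
timer [([283.0, 185.0, 31.0, 29.0], 0.57)]
flap [([328.0, 168.0, 72.0, 46.0], 0.58)]
station tcp [-0.1524 -0.0036  0.0569] F [-6.3  3.5 22.3] 8.15 -0.00020002147418285118
```

```bash
python3 -c "
from h import *
print(ctrl.finish_job());st()"
```

```text
the job is handed in; nothing more can be done
None
the job is handed in; nothing more can be done
```

I pushed the lock slide in, pressed the lever down onto its bumper and handed the job in at about 8 s, with the fingers still pressing and the flap up. `finish_job` gives no verdict, so the result rests on the checks below.

- **Slide:** when I pushed harder, the force rose from about 23 to 35 N and the fingertip did not move, so it is at its end stop. The fingertip position suggests about 43 mm of travel. That relies on an estimated finger thickness.
- **Lever:** the fingertip stayed at 57 mm above the worktop, as expected for the paddle on the bumper, with about 22 N straight down. One extra millimetre of press did not move it.
- **Flap:** the side picture shows it raised. I judged this by eye and did not measure the height of the lip in millimetres.
- **Pin:** it looks seated in the saddle in the same picture. I did not measure it either.
- **Cup, bottle and timer:** their positions in the side view changed by 0 to 2 pixels, which is within detector noise. The timer's box came out 5 pixels taller, at a lower confidence.

No check disagreed with the others. The detector's flap box (confidence 0.58) hardly changed between shut and raised, so I relied on the picture instead.

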